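# Move the craft pieces on round the sanding, varnishing and curing stations

## Robot

A 6-joint arm with a two-finger parallel gripper is mounted at the origin on the work surface. World frame = base frame: x ahead of the robot, y to its left, z up, the work surface at z = 0. Lengths are in m, angles in rad, forces in N, time in s.
With the tool pointing down it reaches from about 0.375 to 0.9 m from the base axis. Payload 3.1 kg.
Tool frame: the origin (TCP) lies on the centre line of the jaws, within the pads' length; the fingertips stand 8 mm ahead of it and the grasp point (between the pads) lies 11 mm behind it; z points along the fingers, y is the line along which they close (so a half turn about z gives the same grasp; the last joint's range is limited). The gripper opens to 85 mm and grips with 20 to 120 N. Pads are 22 mm wide; open, the fingers measure 114 mm over their backs; the gripper's body (76 mm by 85 mm) begins 54 mm behind the grasp point. The pads swing forward as they close: fully open they stand 13 mm farther back than shut.
Start: joints at [1.171, 0.527, 1.433, -0, 1.181, -0.178], TCP at [0.137, 0.61, 0.239] pointing down, gripper open.
Joint ranges: [-3.08, 3.08], [-0.75, 2.2], [0.22, 2.44], [-1.43, 4.57], [0, 2.65], [-2.85, 2.85]. Speed limits (rad/s): [2.79, 2.79, 3.14, 3.14, 3.14, 3.14].

## Interface

Orientations are given as a unit quaternion [x, y, z, w].
In Python, from station import * gives the robot as it stands.
- The arm moves only by the tool play_rows, never from a script. Its argument "rows" is a list of rows, each a list of 3 entries, a list of its own where there are three numbers: the turn, a rotation vector about the tool's x, y, z in degrees, then the shift along the tool's x, y, z in mm, then the closure, from 0 (fully open) to 1 (shut). In form: [[[ax, ay, az], [dx, dy, dz], jaw], ...]. A call has 1 to 12 rows; each row shifts and turns the commanded pose from where the row before left it, along the tool's axes as they then stand; what a row does not reach is not made up. A row lasts 1/12 s, in which the tool goes at most 41.7 mm and 7.16 degrees, less where a joint would pass 70% of its speed; a pose out of reach is approached as far as the arm can. A call with a gripper value outside its range is refused whole. The fingers move at their own pace and stop on an object; "grip_force" is the grip in N (left out, the last holds). Time passes only in rows, so rows that do not move let the fingers close. It gives the time, the measured TCP pose, the force, the opening and the grip force at its end, in the units of the state.
- sense(): the state, without advancing time (a new reading comes with each control period).
- snapshot(name): name is "scene" or "top"; returns (picture, depth): 400x640x3 uint8, red, green, blue; 400x640 float32, m along the optical axis (not along the pixel's ray), 0 where there is no reading.
- get_calibration(name): a dict with "vfov" (degrees; the focal length in pixels is half the picture's height over the tangent of half this angle, whatever the lens; pixels are square), "cx", "cy" (the principal point, pixels), "xyz" and "attitude" of the camera in the world. Camera axes: x right, y down, z forward; pixel columns grow to the right and rows downward; lengths in m; the calibration is good to about 2 mm. A picture is of the moment at which its call begins. get_calibration takes no time and is no camera call.
- sign_off(): hands the job in; it is judged then, once.
The state is a dict: "t": time; "q": joint angles; "qd": joint speeds; "tau": joint torques, N m; "tcp_pos": TCP position; "tool_rot": TCP orientation; "force": force on the tool from outside, world axes, zero at the start; "ft_torque": the same for the moment, N m; "finger_gap": opening from 0.0 (shut) to 1.0 (fully open); "gripper_force": force on a finger pad.
Only numpy, scipy, OpenCV 4.12 (cv2) and the standard library are available. Lean on these libraries where they do the work, as an engineer would, in place of code of your own. Each camera call takes 0.05 s, during which the arm holds its last target. There are 200 camera calls.

## Task

Move each of the three craft pieces on to its next station and stand it upright in the middle there: the freshly varnished strawflower from the teal brushing mat to the round white plate of the curing lamp, the cured acorn from the lamp to the grey sanding pad, and the sanded pine cone from the pad to the brushing mat. All three stations are taken, so one of the two dry pieces can wait on the free cork coaster; the strawflower is still tacky, so carry it from its mat to the lamp without putting it down anywhere else. Set the pieces down gently, never dropping them or tipping them over, and leave the glue bottle, the varnish jar and the berry dish standing where they are.

Things in the scene. Friction and masses are not known exactly. Their poses are not given: they have to be found in the camera images.
- flower_piece: Freshly varnished piece, at the start on the brushing mat: a magenta and pink dried strawflower with a yellow centre, 42 mm across and 45 mm high over all, about 45 g. It stands on a round slice of branch 44 mm across, 18 mm high, with dark bark sides to grip by: what stands on it is narrower, so fingers coming straight down reach the slice. Origin: centre of the slice's underside; z up.
- acorn_piece: Cured piece, at the start on the plate of the curing lamp: a tan acorn with a pale cap in a ring of green moss with three red berries, 55 mm high over all, about 50 g. It stands on a round slice of branch 44 mm across, 18 mm high, with dark bark sides to grip by: what stands on it is narrower, so fingers coming straight down reach the slice. Origin: centre of the slice's underside; z up.
- cone_piece: Sanded piece, at the start on the sanding pad: an upright brown pine cone, 35 mm across and 54 mm high over all, about 50 g. It stands on a round slice of branch 44 mm across, 18 mm high, with dark bark sides to grip by: what stands on it is narrower, so fingers coming straight down reach the slice. Origin: centre of the slice's underside; z up.
- brushing_mat: Brushing mat: flat round teal silicone mat, 94 mm across, 3 mm thick, fixed; origin at the centre of its underside, on the table.
- curing_lamp: Fixed. White plate 92 mm across on a black foot 100 mm across; plate top 24 mm above the table, does not turn. Origin: under the plate's middle, at table height. From the foot a gooseneck runs along its own +x (away from the robot, +-0.2 rad) to a black lamp head with a violet face: both 105 to 190 mm from the plate's axis, 30 mm to either side, up to 160 mm high. Open above the plate.
- sanding_pad: Sanding pad: flat dark grey sheet with pale scuff marks in the middle, 90 mm (its x) by 80 mm (its y), 3 mm thick, fixed; origin at the centre of its underside, on the table.
- cork_coaster: Cork coaster, the free spot: flat round disc, 92 mm across, 5 mm thick, fixed, empty at the start; origin at the centre of its underside, on the table.
- glue_bottle: Bystander: black glue bottle with a pale label and a pointed nozzle, 33 mm across, 112 mm high, loose and light; origin at the centre of its underside.
- varnish_jar: Bystander: closed amber jar with a white lid, 49 mm across, 52 mm high, loose; origin at the centre of its underside.
- berry_dish: Bystander: small white dish of red and orange berries, 68 mm across, 18 mm high, loose; origin at the centre of its underside.
Things that resemble listed ones, but are neither listed nor needed, are in the scene too. Leave any blue look-alike of the brushing_mat alone.

How it is judged:
By the outcome, as a careful person would: the job done as asked, in the order asked, and still so for the second after the job is handed in, with the robot touching nothing.
It also fails if it takes over 131 s, if anything falls off the work surface, if the arm or the gripper's body presses on something with over 40 N, if the wrist force passes 120 N, or if a joint passes its speed limit or range.

## Working session

There is one attempt and no reset: what is moved stays moved. The work goes in short steps, Python scripts to look and compute and a tool call to move; the robot and the scene stay as the last step left them, time stands still between calls to the robot, and variables do not carry over. Pictures are saved under pics/ and viewed, at most 14 in all, crops included, and the job is handed in when it is done.

Besides the shell and the picture viewer there is one more tool, called after "Call:" as a command line: name --argument value ..., lists and objects as JSON in quotes. play_rows: Moves the arm, as the interface text tells. Its arguments: {"type":"object","properties":{"rows":{"type":"array","items":{"type":"array"}},"grip_force":{"type":"number"}},"required":["rows"]}

```bash
mkdir -p pics; ls
python3 - <<'E'
from station import *
import cv2
for n in("scene","top"):
    p,d=snapshot(n); cv2.imwrite(f"pics/{n}0.png",p[:,:,::-1]); import numpy as np; np.save(f"pics/{n}0.npy",d)
    print(get_calibration(n))
print(sense())
E
```

```text
pics
{'vfov': 42.58555384015973, 'cx': 324.60062196408825, 'cy': 195.35936739564744, 'xyz': array([1.06448214, 0.32513856, 1.09140938]), 'attitude': array([ 0.50352266,  0.81808975, -0.2319102 , -0.15300895])}
{'vfov': 46.93083239473159, 'cx': 317.69611953062093, 'cy': 199.81957996581005, 'xyz': array([0.18509967, 0.0262761 , 1.41031176]), 'attitude': array([-0.69677267,  0.7105665 , -0.06561605,  0.07278481])}
{'t': 0.1, 'q': array([ 1.17148000e+00,  5.28342901e-01,  1.43373903e+00,  1.04306268e-05,
        1.18139864e+00, -1.78507460e-01]), 'qd': array([ 2.36670994e-03, -3.22934600e-03, -4.10541630e-03,  6.14018385e-04,
        6.70047878e-05,  1.73448089e-03]), 'tau': array([-5.09744023e-04, -4.43304098e+01, -1.78586090e+01, -2.68192089e-04,
        3.77681354e-03,  1.25012602e-05]), 'tcp_pos': array([0.13662027, 0.60926365, 0.23846125]), 'tool_rot': array([ 1.10182203e-01,  9.93910957e-01, -9.03457193e-04, -2.73564473e-04]), 'force': array([ 0.37101664, -0.48394374,  0.09010411]), 'ft_torque': array([ 0.01032466, -0.04323721, -0.00063917]), 'gripper_force': 0.0, 'finger_gap': 0.9997579792815269}
```

View pics/top0.png

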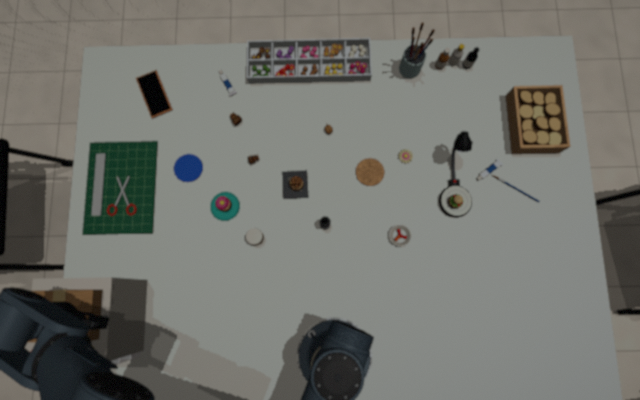

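View pics/scene0.png

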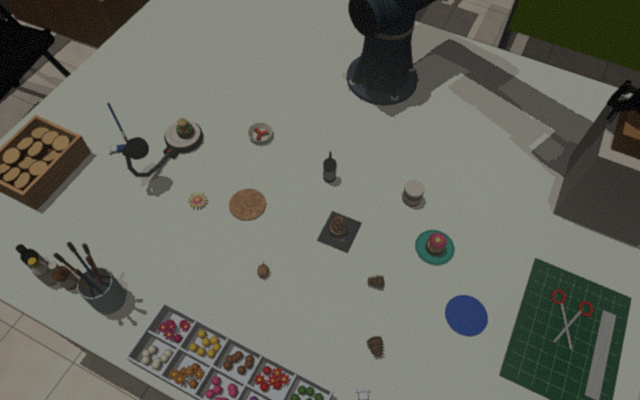

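Candidates in the top view:
- **Mat:** teal mat (225,206), with a blue look-alike at (188,168).
- **Flower:** piece on the teal mat (223,203), with a loose flower at (405,156).
- **Cone:** piece on the pad (297,183), with loose cones at (236,119) and (253,159).
- **Acorn:** piece on the lamp plate (456,200), with a loose acorn at (328,129).
- **Other spots and bystanders:** coaster (370,172), bottle (324,223), jar (254,237), dish (399,236).

I choose the ones standing on slices at the stations.

```bash
cat > h.py <<'E'
from station import *
import numpy as np, cv2
from scipy.spatial.transform import Rotation as R
def cam(n):
    c=get_calibration(n); return 200/np.tan(np.radians(c['vfov']/2)),c['cx'],c['cy'],np.array(c['xyz']),R.from_quat(c['attitude'])
def at_z(n,u,v,z):
    f,cx,cy,o,r=cam(n); d=r.apply([(u-cx)/f,(v-cy)/f,1.]); return (o+d*(z-o[2])/d[2])[:2]
def cloud(n,d):
    f,cx,cy,o,r=cam(n); v,u=np.mgrid[:400,:640]
    P=np.stack([(u-cx)/f*d,(v-cy)/f*d,d],-1).reshape(-1,3); P=r.apply(P)+o; P[d.ravel()==0]=np.nan
    return P.reshape(400,640,3)
def circ(xy):  # least-squares circle
    A=np.c_[xy,np.ones(len(xy))]; s=np.linalg.lstsq(A,(xy**2).sum(1),rcond=None)[0]
    c=s[:2]/2; return c,np.sqrt(s[2]+c@c)
E
python3 - <<'E'
from h import *
for n in("top","scene"):
    p=cv2.imread(f"pics/{n}0.png"); d=np.load(f"pics/{n}0.npy"); P=cloud(n,d); hsv=cv2.cvtColor(p,cv2.COLOR_BGR2HSV)
    seeds=dict(top=dict(mat=(225,206),pad=(295,184),lamp=(456,200),coaster=(370,172),bottle=(324,223),jar=(254,237),dish=(399,236)),
      scene=dict(mat=(435,246),pad=(340,230),lamp=(184,133),coaster=(247,204),bottle=(330,168),jar=(413,193),dish=(261,132)))[n]
    for k,(u,v) in seeds.items():
        # points above table near
        w=P[v-25:v+26,u-25:u+26].reshape(-1,3); c0=at_z(n,u,v,.02)
        print(n,k,'px xy',c0.round(3),end=' ')
        for lo,hi in((-.01,.0015),(.002,.009),(.009,.018),(.018,.03),(.03,.07),(.07,.2)):
            m=w[(w[:,2]>lo)&(w[:,2]<hi)&(np.hypot(*(w[:,:2]-c0).T)<.07)]
            if len(m)>6 and lo>0: print(f"[{lo}:{len(m)} mid {((m.max(0)+m.min(0))/2*1000).round()[:2]} ext {(np.ptp(m,0)*1000).round()[:2]} zmed {np.median(m[:,2])*1000:.0f}]",end=' ')
        print()
def crop(n,u,v,k=30): 
    p=cv2.imread(f"pics/{n}0.png")[v-k:v+k,u-k:u+k]; return cv2.resize(p,(260,260),interpolation=cv2.INTER_CUBIC)
a=np.hstack([crop("top",*s) for s in((225,206),(295,184),(456,200))]); b=np.hstack([crop("scene",*s) for s in((435,246),(340,230),(184,133))])
cv2.imwrite("pics/crop1.png",cv2.convertScaleAbs(np.vstack([a,b]),alpha=1.4))
E
```

```text
top mat px xy [0.448 0.323] [0.002:645 mid [447. 322.] ext [137. 134.] zmed 4] [0.009:40 mid [447. 310.] ext [ 96. 100.] zmed 11] [0.018:39 mid [454. 326.] ext [39. 38.] zmed 22] [0.03:136 mid [456. 329.] ext [38. 40.] zmed 44] 
top pad px xy [0.513 0.107] [0.002:638 mid [512. 107.] ext [139. 135.] zmed 4] [0.009:40 mid [517.  99.] ext [87. 87.] zmed 10] [0.018:39 mid [514. 106.] ext [36. 41.] zmed 22] [0.03:113 mid [517. 105.] ext [36. 34.] zmed 47] 
top lamp px xy [ 0.452 -0.386] [0.002:266 mid [ 449. -387.] ext [133. 138.] zmed 4] [0.009:111 mid [ 462. -386.] ext [118. 102.] zmed 15] [0.018:595 mid [ 462. -382.] ext [120.  98.] zmed 25] [0.03:156 mid [ 443. -379.] ext [72. 83.] zmed 46] [0.07:53 mid [ 446. -377.] ext [21. 24.] zmed 74] 
top coaster px xy [ 0.546 -0.126] [0.002:779 mid [ 547. -126.] ext [136. 136.] zmed 5] [0.009:113 mid [ 549. -130.] ext [84. 92.] zmed 11] 
top bottle px xy [0.389 0.02 ] [0.002:594 mid [389.  20.] ext [138. 136.] zmed 4] [0.009:9 mid [379.  24.] ext [ 89. 121.] zmed 9] [0.018:7 mid [379.  20.] ext [13. 30.] zmed 22] [0.03:69 mid [387.  19.] ext [3
[... 1379 characters left out ...]
] 
scene bottle px xy [0.371 0.015] [0.002:306 mid [370.  13.] ext [138. 136.] zmed 3] [0.009:26 mid [394.  23.] ext [20. 28.] zmed 14] [0.018:35 mid [397.  23.] ext [20. 29.] zmed 26] [0.03:164 mid [391.  22.] ext [31. 33.] zmed 58] [0.07:68 mid [390.  19.] ext [25. 25.] zmed 80] 
scene jar px xy [0.345 0.232] [0.002:351 mid [345. 235.] ext [135. 134.] zmed 3] [0.009:38 mid [362. 232.] ext [27. 47.] zmed 14] [0.018:58 mid [363. 232.] ext [28. 47.] zmed 26] [0.03:343 mid [351. 232.] ext [52. 48.] zmed 52] 
scene dish px xy [ 0.35  -0.201] [0.002:330 mid [ 350. -201.] ext [136. 139.] zmed 3] [0.009:212 mid [ 347. -207.] ext [63. 65.] zmed 14] [0.018:47 mid [ 349. -206.] ext [67. 64.] zmed 20]
```

View pics/crop1.png

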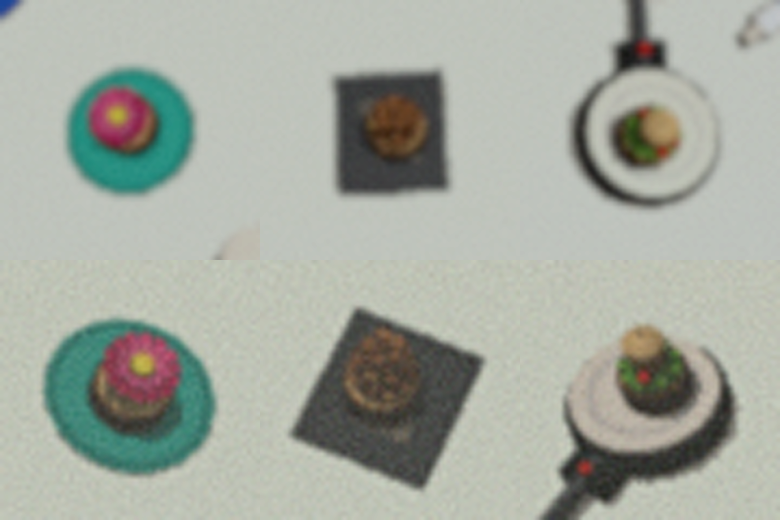

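The crops confirm the flower, cone and acorn, each on a bark slice at its own station. Next I measure the station centres and slices precisely.

```bash
cat > meas.py <<'E'
from h import *
def station(n,p,k,uv,z):
    hsv=cv2.cvtColor(p,cv2.COLOR_BGR2HSV).astype(int); H,S,V=hsv[...,0],hsv[...,1],hsv[...,2]
    m={'mat':(H>75)&(H<98)&(S>110),'pad':(V<95)&(S<90),'coaster':(H>5)&(H<25)&(S>60),'lamp':(V>130)&(S<40)}[k]
    w=np.zeros_like(m); u,v=uv; w[v-35:v+36,u-35:u+36]=1
    P=cloud(n,np.load(f"pics/{n}0.npy")) if k=='lamp' else None
    m=m&w
    if k=='lamp': m&=(P[...,2]>.014)&(P[...,2]<.033)
    c=max(cv2.findContours(m.astype(np.uint8),cv2.RETR_EXTERNAL,cv2.CHAIN_APPROX_NONE)[0],key=cv2.contourArea)
    xy=np.array([at_z(n,*q,z) for q in cv2.convexHull(c)[:,0].astype(float)])
    if k=='pad': r=cv2.minAreaRect((xy*1000).astype(np.float32)); return r
    (a,b),r=cv2.minEnclosingCircle((xy*1000).astype(np.float32)); c2,r2=circ(xy)
    return np.round([a,b,r],1),(c2*1000).round(1),round(r2*1000,1)
E
python3 - <<'E'
from meas import *
px=dict(top=dict(mat=(225,206),pad=(295,184),lamp=(456,200),coaster=(370,172)),scene=dict(mat=(435,246),pad=(340,230),lamp=(184,133),coaster=(247,204)))
for n in px:
    p=cv2.imread(f"pics/{n}0.png")
    for k,z in dict(mat=.003,pad=.003,lamp=.024,coaster=.005).items(): print(n,k,station(n,p,k,px[n][k],z))
P=np.vstack([cloud(n,np.load(f"pics/{n}0.npy")).reshape(-1,3) for n in px])
for k,c,z0 in(("flower",(.457,.329),.003),("cone",(.517,.106),.003),("acorn",(.447,-.378),.024)):
    w=P[np.hypot(*(P[:,:2]-c).T)<.03]
    for lo,hi in((.008,.024),(.024,.06)):
        m=w[(w[:,2]>z0+lo)&(w[:,2]<z0+hi)]*1000; print(k,lo,len(m),'mid',((np.percentile(m,2,0)+np.percentile(m,98,0))/2).round()[:2],'ext',np.ptp(m,0).round(),circ(m[:,:2])[0].round())
E
```

```text
top mat (array([451.5, 328.2,  43.2]), array([451.6, 328.3]), np.float64(42.9))
top pad ((515.5540771484375, 110.088623046875), (78.9052734375, 87.1477279663086), 89.20350646972656)
top lamp (array([ 451.7, -387.1,   44.2]), array([ 450.7, -386. ]), np.float64(42.1))
top coaster (array([ 551. , -126.2,   44.7]), array([ 551.3, -126.6]), np.float64(44.2))
scene mat (array([451.7, 331.2,  44.6]), array([451.8, 330.9]), np.float64(44.0))
scene pad ((516.6759033203125, 111.49972534179688), (90.26708984375, 79.56170654296875), 1.7278043031692505)
scene lamp (array([ 448.7, -375.9,   42.6]), array([ 449.2, -382.9]), np.float64(42.0))
scene coaster (array([ 551.8, -124. ,   45.5]), array([ 552., -124.]), np.float64(45.0))
flower 0.008 180 mid [457. 329.] ext [45. 52. 15.] [456. 329.]
flower 0.024 360 mid [456. 330.] ext [42. 42. 24.] [456. 330.]
cone 0.008 146 mid [518. 107.] ext [49. 43. 16.] [517. 107.]
cone 0.024 310 mid [518. 106.] ext [37. 37. 35.] [518. 106.]
acorn 0.008 175 mid [ 447. -373.] ext [48. 42. 16.] [ 447. -375.]
acorn 0.024 260 mid [ 447. -375.] ext [42. 39. 33.] [ 446. -375.]
```

Call:
play_rows --rows '[[[0, 0, -6.3], [-20, 0, 0], 0], [[0, 0, -6.3], [-20, 0, 0], 0], [[0, 0, 0], [-10, 0, 0], 0.5], [[0, 0, 0], [0, 0, 0], 0.5], [[0, 0, 0], [0, 0, 0], 0.5], [[0, 0, 0], [0, 0, 0], 0.5], [[0, 0, 0], [0, 0, 0], 0.5], [[0, 0, 0], [0, 0, 0], 0.5]]'

```text
t: 0.77
tcp_pos: [0.1886, 0.6039, 0.2461]
tool_rot: [0.002, 1.0, 0.002, 0.003]
force: [1.2, -7.4, 26.0]
finger_gap: 0.501
gripper_force: 13.2
```

Run:
```python
from h import *
s=sense(); print({k:np.round(s[k],3) for k in s})
p,d=snapshot("scene"); np.save("pics/s1.npy",d)
cv2.imwrite("pics/s1.png",cv2.resize(p[40:260,420:640,::-1],(600,600)))
```

```text
{'t': np.float64(0.767), 'q': array([ 1.094,  0.529,  1.41 , -0.004,  1.197, -0.472]), 'qd': array([ 0.001, -0.   ,  0.001, -0.001, -0.002, -0.001]), 'tau': array([ 2.1540e+00, -2.8942e+01, -1.3222e+01,  1.4640e+00, -2.1540e+00,
        1.9000e-02]), 'tcp_pos': array([0.189, 0.604, 0.246]), 'tool_rot': array([0.002, 1.   , 0.002, 0.003]), 'force': array([ 1.154, -7.361, 26.048]), 'ft_torque': array([-1.785, -0.28 ,  0.022]), 'gripper_force': np.float64(13.193), 'finger_gap': np.float64(0.501)}
```

View pics/s1.png

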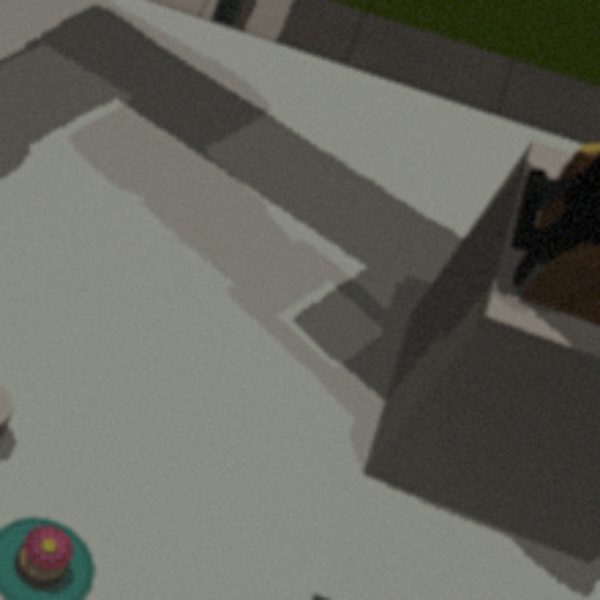

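The picture shows the gripper over an open box (crop 500–600, 150–350), and the swung-down finger tip is resting on the box's rim. I'll lift straight up.

Call:
play_rows --rows '[[[0, 0, 0], [0, 0, -15], 0.5], [[0, 0, 0], [0, 0, -25], 0.5], [[0, 0, 0], [0, 0, -30], 0.5], [[0, 0, 0], [0, 0, -30], 0.5], [[0, 0, 0], [0, 0, 0], 0.5], [[0, 0, 0], [0, 0, 0], 0.5]]'

```text
t: 1.32
tcp_pos: [0.1864, 0.6042, 0.3415]
tool_rot: [0.002, 1.0, 0.002, 0.001]
force: [-0.4, -0.2, -0.1]
finger_gap: 0.497
gripper_force: 0.0
```

Call:
play_rows --rows '[[[0, 0, 0], [-10, -14, 0], 0.5], [[0, 0, 0], [-18, -26, 0], 0.5], [[0, 0, 0], [-20, -30, 0], 0.5], [[0, 0, 0], [-20, -30, 0], 0.5], [[0, 0, 0], [-20, -30, 0], 0.5], [[0, 0, 0], [-20, -30, 0], 0.5], [[0, 0, 0], [-20, -30, 0], 0.5], [[0, 0, 0], [-20, -30, 0], 0.5], [[0, 0, 0], [-20, -30, 0], 0.5], [[0, 0, 0], [-20, -30, 0], 0.5], [[0, 0, 0], [-10, -20, 0], 0.5], [[0, 0, 0], [0, 0, 0], 0.5]]'

```text
t: 2.32
tcp_pos: [0.385, 0.2994, 0.3375]
tool_rot: [0.004, 1.0, -0.002, -0.001]
force: [0.2, 0.1, -0.2]
finger_gap: 0.5
gripper_force: 0.0
```

Run:
```python
from h import *
s=sense(); print(s['tcp_pos'],s['tool_rot'],s['force'])
t=s['tcp_pos']
p,d=snapshot("scene"); P=cloud("scene",d).reshape(-1,3)
w=P[(np.hypot(*(P[:,:2]-t[:2]).T)<.08)&(P[:,2]>.1)]
print(len(w)); z=w[:,2]-t[2]
for lo in range(-40,60,4):
    m=w[(z*1000>=lo)&(z*1000<lo+4)]; 
    if len(m): print(lo,len(m),((m.min(0)-t)*1000).round()[:2],((m.max(0)-t)*1000).round()[:2])
cv2.imwrite("pics/s2.png",p[:,:,::-1])
```

```text
[0.38501079 0.29943089 0.33753711] [ 0.00392081  0.99999003 -0.00159624 -0.00141752] [ 0.24112246  0.13295276 -0.151623  ]
8411
-8 1 [ -6. -20.] [ -6. -20.]
-4 7 [  0. -25.] [12. 26.]
0 18 [  6. -32.] [12. 34.]
4 20 [-10. -31.] [13. 35.]
8 25 [  6. -34.] [14. 35.]
12 24 [  4. -33.] [15. 36.]
16 22 [ -7. -31.] [13. 35.]
20 25 [  5. -34.] [13. 36.]
24 21 [ -6. -34.] [13. 33.]
28 22 [  1. -32.] [14. 35.]
32 17 [  6. -38.] [13. 36.]
36 30 [  4. -41.] [15. 49.]
40 54 [  6. -52.] [14. 53.]
44 98 [-14. -51.] [14. 54.]
48 128 [-12. -53.] [15. 56.]
52 48 [-11. -54.] [15. 57.]
56 51 [-12. -54.] [18. 57.]
```

Call:
play_rows --rows '[[[0, 0, 0], [-10, -15, 8], 0.3], [[0, 0, 0], [-18, -26, 20], 0.2], [[0, 0, 0], [-20, -30, 20], 0], [[0, 0, 0], [-20, -30, 20], 0], [[0, 0, 0], [-20, -30, 20], 0], [[0, 0, 0], [-20, -30, 20], 0], [[0, 0, 0], [-16, -20, 30], 0], [[0, 0, 0], [-8, -12, 30], 0], [[0, 0, 0], [0, 0, 20], 0], [[0, 0, 0], [0, 0, 10], 0], [[0, 0, 0], [0, 0, 0], 0], [[0, 0, 0], [0, 0, 0], 0]]'

```text
t: 3.37
tcp_pos: [0.515, 0.1111, 0.1409]
tool_rot: [-0.0, 1.0, 0.0, -0.001]
force: [0.1, 0.0, -0.3]
finger_gap: 0.999
gripper_force: 0.0
```

Call:
play_rows --rows '[[[0, 0, 0], [-2.5, -4.5, 15], 0], [[0, 0, 0], [0, 0, 30], 0], [[0, 0, 0], [0, 0, 30], 0], [[0, 0, 0], [0, 0, 25], 0], [[0, 0, 0], [0, 0, 15], 0], [[0, 0, 0], [0, 0, 8], 0], [[0, 0, 0], [0, 0, 5], 0], [[0, 0, 0], [0, 0, 0], 0], [[0, 0, 0], [0, 0, 0], 0]]'

```text
t: 4.12
tcp_pos: [0.5192, 0.1058, 0.0144]
tool_rot: [0.0, 1.0, 0.0, 0.001]
force: [-0.0, 0.9, 0.7]
finger_gap: 0.997
gripper_force: 0.0
```

Close slowly so the piece is centred gently.

Call:
play_rows --rows '[[[0, 0, 0], [0, 0, 3], 0.25], [[0, 0, 0], [0, 0, 0], 0.3], [[0, 0, 0], [0, 0, 0], 0.35], [[0, 0, 0], [0, 0, 0], 0.4], [[0, 0, 0], [0, 0, 0], 0.45], [[0, 0, 0], [0, 0, 0], 0.5], [[0, 0, 0], [0, 0, 0], 0.55], [[0, 0, 0], [0, 0, 0], 0.6], [[0, 0, 0], [0, 0, 0], 0.6], [[0, 0, 0], [0, 0, 0], 0.6]]' --grip_force 30

```text
t: 4.95
tcp_pos: [0.5184, 0.1054, 0.0108]
tool_rot: [0.0, 1.0, -0.0, 0.0]
force: [-0.6, 0.5, 5.9]
finger_gap: 0.505
gripper_force: 29.9
```

Call:
play_rows --rows '[[[0, 0, 0], [0, 0, -5], 0.6], [[0, 0, 0], [0, 0, -15], 0.6], [[0, 0, 0], [0, 0, -25], 0.6], [[0, 0, 0], [0, -10, -25], 0.6], [[0, 0, 0], [-5, -25, -10], 0.6], [[0, 0, 0], [-5, -33, 0], 0.6], [[0, 0, 0], [-5, -35, 0], 0.6], [[0, 0, 0], [-5, -35, 0], 0.6], [[0, 0, 0], [-5, -35, 0], 0.6], [[0, 0, 0], [-5, -30, 0], 0.6], [[0, 0, 0], [-3, -18, 0], 0.6], [[0, 0, 0], [0, -8, 0], 0.6]]'

```text
t: 5.95
tcp_pos: [0.5522, -0.127, 0.0904]
tool_rot: [0.002, 1.0, -0.001, 0.001]
force: [0.1, -0.8, -0.1]
finger_gap: 0.507
gripper_force: 30.6
```

Call:
play_rows --rows '[[[0, 0, 0], [0, 0, 0], 0.6], [[0, 0, 0], [0, 0, 0], 0.6]]'

```text
t: 6.12
tcp_pos: [0.5502, -0.1229, 0.09]
tool_rot: [0.001, 1.0, 0.001, -0.001]
force: [-0.9, 0.2, -0.0]
finger_gap: 0.503
gripper_force: 30.6
```

Call:
play_rows --rows '[[[0, 0, 0], [-1, -2, 15], 0.6], [[0, 0, 0], [0, 0, 20], 0.6], [[0, 0, 0], [0, 0, 20], 0.6], [[0, 0, 0], [0, 0, 10], 0.6], [[0, 0, 0], [0, 0, 5], 0.6], [[0, 0, 0], [0, 0, 3], 0.6], [[0, 0, 0], [0, 0, 1.5], 0.6], [[0, 0, 0], [0, 0, 0], 0.6], [[0, 0, 0], [0, 0, 0], 0.6]]'

```text
t: 6.87
tcp_pos: [0.5526, -0.1257, 0.0166]
tool_rot: [0.0, 1.0, -0.0, 0.001]
force: [-0.3, -0.1, 0.1]
finger_gap: 0.502
gripper_force: 30.6
```

Call:
play_rows --rows '[[[0, 0, 0], [0, 0, 1.2], 0.6], [[0, 0, 0], [0, 0, 1], 0.6], [[0, 0, 0], [0, 0, 0.8], 0.6], [[0, 0, 0], [0, 0, 0], 0.6], [[0, 0, 0], [0, 0, 0], 0.6]]'

```text
t: 7.28
tcp_pos: [0.5521, -0.1257, 0.0128]
tool_rot: [0.001, 1.0, 0.0, 0.0]
force: [-0.3, -0.1, -0.5]
finger_gap: 0.502
gripper_force: 30.6
```

Call:
play_rows --rows '[[[0, 0, 0], [0, 0, 0.6], 0.6], [[0, 0, 0], [0, 0, 0], 0.6], [[0, 0, 0], [0, 0, 0], 0.6]]'

```text
t: 7.53
tcp_pos: [0.5521, -0.1257, 0.0128]
tool_rot: [0.0, 1.0, -0.0, 0.0]
force: [-1.0, 0.2, 5.4]
finger_gap: 0.498
gripper_force: 31.2
```

Contact, so I release and rise.

Call:
play_rows --rows '[[[0, 0, 0], [0, 0, 0], 0.48], [[0, 0, 0], [0, 0, 0], 0.45], [[0, 0, 0], [0, 0, 0], 0.38], [[0, 0, 0], [0, 0, 0], 0.2], [[0, 0, 0], [0, 0, 0], 0], [[0, 0, 0], [0, 0, 0], 0], [[0, 0, 0], [0, 0, 0], 0], [[0, 0, 0], [0, 0, -10], 0], [[0, 0, 0], [0, 0, -25], 0], [[0, 0, 0], [0, 0, -35], 0], [[0, 0, 0], [0, 0, -35], 0], [[0, 0, 0], [0, 0, -25], 0]]'

```text
t: 8.53
tcp_pos: [0.5528, -0.1259, 0.1456]
tool_rot: [0.0, 1.0, -0.001, 0.001]
force: [1.1, -0.3, -0.3]
finger_gap: 0.996
gripper_force: 0.0
```

Call:
play_rows --rows '[[[0, 0, 0], [10, -8, -10], 0], [[0, 0, 0], [20, -18, -10], 0], [[0, 0, 0], [20, -25, -10], 0], [[0, 0, 0], [20, -28, 0], 0], [[0, 0, 0], [16, -30, 0], 0], [[0, 0, 0], [10, -32, 0], 0], [[0, 0, 0], [6, -32, 0], 0], [[0, 0, 0], [4, -32, 0], 0], [[0, 0, 0], [0, -26, 0], 0], [[0, 0, 0], [0, -14, 0], 0], [[0, 0, 0], [0, -4, 0], 0], [[0, 0, 0], [0, 0, 0], 0]]'

```text
t: 9.53
tcp_pos: [0.4451, -0.3746, 0.1717]
tool_rot: [0.001, 1.0, 0.001, -0.0]
force: [-0.3, 0.7, 0.7]
finger_gap: 1.004
gripper_force: 0.0
```

Run:
```python
from h import *
s=sense(); print(s['tcp_pos'],s['tool_rot'])
p,d=snapshot("scene"); np.save("pics/s3.npy",d); cv2.imwrite("pics/s3.png",cv2.resize(p[60:260,100:400,::-1],(780,520)))
```

```text
[ 0.44510768 -0.37459709  0.1716862 ] [ 1.16836672e-03  9.99998999e-01  6.83460373e-04 -4.13086615e-04]
```

View pics/s3.png

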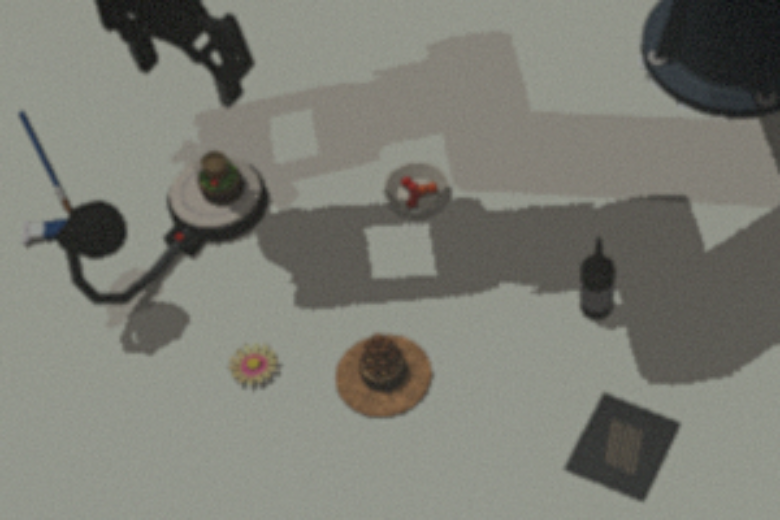

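The cone stands upright in the middle of the coaster (crop 382,370), and the acorn is on the lamp (218,178) below the open gripper. Descending.

Call:
play_rows --rows '[[[0, 0, 0], [-2, -0.5, 15], 0], [[0, 0, 0], [0, 0, 30], 0], [[0, 0, 0], [0, 0, 30], 0], [[0, 0, 0], [0, 0, 25], 0], [[0, 0, 0], [0, 0, 18], 0], [[0, 0, 0], [0, 0, 10], 0], [[0, 0, 0], [0, 0, 6], 0], [[0, 0, 0], [0, 0, 3], 0], [[0, 0, 0], [0, 0, 0], 0], [[0, 0, 0], [0, 0, 0], 0]]'

```text
t: 10.42
tcp_pos: [0.4485, -0.3752, 0.0362]
tool_rot: [0.0, 1.0, -0.001, 0.001]
force: [0.1, -1.0, -0.4]
finger_gap: 0.998
gripper_force: 0.0
```

Call:
play_rows --rows '[[[0, 0, 0], [0, 0, 3.5], 0.25], [[0, 0, 0], [0, 0, 0], 0.3], [[0, 0, 0], [0, 0, 0], 0.35], [[0, 0, 0], [0, 0, 0], 0.4], [[0, 0, 0], [0, 0, 0], 0.45], [[0, 0, 0], [0, 0, 0], 0.5], [[0, 0, 0], [0, 0, 0], 0.55], [[0, 0, 0], [0, 0, 0], 0.6], [[0, 0, 0], [0, 0, 0], 0.6], [[0, 0, 0], [0, 0, 0], 0.6]]'

```text
t: 11.25
tcp_pos: [0.4481, -0.3756, 0.0323]
tool_rot: [0.0, 1.0, -0.001, 0.0]
force: [-0.7, -0.2, 6.1]
finger_gap: 0.504
gripper_force: 30.2
```

Call:
play_rows --rows '[[[0, 0, 0], [0, 0, -5], 0.6], [[0, 0, 0], [0, 0, -15], 0.6], [[0, 0, 0], [0, 0, -28], 0.6], [[0, 0, 0], [0, 0, -32], 0.6], [[0, 0, 0], [0, 0, -28], 0.6], [[0, 0, 0], [0, 10, -10], 0.6], [[0, 0, 0], [-2, 22, 0], 0.6], [[0, 0, 0], [-4, 32, 0], 0.6], [[0, 0, 0], [-5, 36, 0], 0.6], [[0, 0, 0], [-6, 36, 0], 0.6], [[0, 0, 0], [-6, 36, 0], 0.6], [[0, 0, 0], [-6, 36, 0], 0.6]]'

```text
t: 12.25
tcp_pos: [0.4758, -0.1642, 0.1488]
tool_rot: [0.001, 1.0, 0.001, -0.001]
force: [0.3, -0.6, -0.0]
finger_gap: 0.5
gripper_force: 30.7
```

Call:
play_rows --rows '[[[0, 0, 0], [-6, 36, 0], 0.6], [[0, 0, 0], [-6, 36, 0], 0.6], [[0, 0, 0], [-6, 36, 0], 0.6], [[0, 0, 0], [-6, 36, 0], 0.6], [[0, 0, 0], [-5, 36, 0], 0.6], [[0, 0, 0], [-4, 32, 0], 0.6], [[0, 0, 0], [-3, 24, 0], 0.6], [[0, 0, 0], [-2, 14, 0], 0.6], [[0, 0, 0], [0, 6, 0], 0.6], [[0, 0, 0], [0, 0, 0], 0.6], [[0, 0, 0], [0, 0, 0], 0.6]]'

```text
t: 13.17
tcp_pos: [0.5143, 0.0889, 0.1491]
tool_rot: [0.0, 1.0, -0.0, -0.001]
force: [0.3, -0.3, -1.6]
finger_gap: 0.499
gripper_force: 30.7
```

Call:
play_rows --rows '[[[0, 0, 0], [-1, 8, 10], 0.6], [[0, 0, 0], [-1, 9, 25], 0.6], [[0, 0, 0], [0, 5, 30], 0.6], [[0, 0, 0], [0, 0, 28], 0.6], [[0, 0, 0], [0, 0, 20], 0.6], [[0, 0, 0], [0, 0, 11], 0.6], [[0, 0, 0], [0, 0, 6], 0.6], [[0, 0, 0], [0, 0, 3], 0.6], [[0, 0, 0], [0, 0, 0], 0.6], [[0, 0, 0], [0, 0, 0], 0.6]]'

```text
t: 14.0
tcp_pos: [0.5181, 0.1107, 0.0175]
tool_rot: [0.001, 1.0, 0.0, 0.001]
force: [-0.1, 0.0, 0.0]
finger_gap: 0.498
gripper_force: 30.7
```

Call:
play_rows --rows '[[[0, 0, 0], [1.5, 0, 2], 0.6], [[0, 0, 0], [0, 0, 1.8], 0.6], [[0, 0, 0], [0, 0, 1], 0.6], [[0, 0, 0], [0, 0, 0.8], 0.6], [[0, 0, 0], [0, 0, 0], 0.6], [[0, 0, 0], [0, 0, 0], 0.6]]'

```text
t: 14.5
tcp_pos: [0.516, 0.111, 0.0113]
tool_rot: [0.0, 1.0, 0.0, 0.0]
force: [-0.4, 0.5, 0.5]
finger_gap: 0.5
gripper_force: 30.8
```

Call:
play_rows --rows '[[[0, 0, 0], [0, 0, 0.7], 0.6], [[0, 0, 0], [0, 0, 0], 0.6], [[0, 0, 0], [0, 0, 0], 0.6]]'

```text
t: 14.75
tcp_pos: [0.516, 0.111, 0.0113]
tool_rot: [0.0, 1.0, -0.0, 0.0]
force: [-2.3, 0.4, 7.3]
finger_gap: 0.5
gripper_force: 31.5
```

Call:
play_rows --rows '[[[0, 0, 0], [0, 0, 0], 0.48], [[0, 0, 0], [0, 0, 0], 0.45], [[0, 0, 0], [0, 0, 0], 0.38], [[0, 0, 0], [0, 0, 0], 0.2], [[0, 0, 0], [0, 0, 0], 0], [[0, 0, 0], [0, 0, 0], 0], [[0, 0, 0], [0, 0, 0], 0], [[0, 0, 0], [0, 0, -10], 0], [[0, 0, 0], [0, 0, -25], 0], [[0, 0, 0], [0, 0, -35], 0], [[0, 0, 0], [0, 0, -35], 0], [[0, 0, 0], [0, 0, -25], 0]]'

```text
t: 15.75
tcp_pos: [0.5164, 0.111, 0.1436]
tool_rot: [0.0, 1.0, 0.0, 0.001]
force: [1.3, -0.5, -0.0]
finger_gap: 1.0
gripper_force: 0.0
```

Call:
play_rows --rows '[[[0, 0, 0], [4, 12, 0], 0], [[0, 0, 0], [7, 26, 0], 0], [[0, 0, 0], [9, 34, 0], 0], [[0, 0, 0], [9, 36, 0], 0], [[0, 0, 0], [9, 36, 0], 0], [[0, 0, 0], [9, 34, 0], 0], [[0, 0, 0], [7, 24, 0], 0], [[0, 0, 0], [4, 13, 0], 0], [[0, 0, 0], [1, 4, 0], 0], [[0, 0, 0], [0, 0, 0], 0], [[0, 0, 0], [0, 0, 0], 0]]'

```text
t: 16.67
tcp_pos: [0.457, 0.329, 0.1402]
tool_rot: [0.001, 1.0, -0.0, -0.0]
force: [-0.0, 0.4, -0.6]
finger_gap: 0.996
gripper_force: 0.0
```

Run:
```python
from h import *
s=sense(); print(s['tcp_pos'],s['tool_rot'])
p,d=snapshot("scene"); np.save("pics/s4.npy",d); cv2.imwrite("pics/s4.png",cv2.resize(p[60:310,100:500,::-1],(800,500)))
P=cloud("scene",d).reshape(-1,3)
for k,c,z0 in(("flower",(.457,.329),.003),("cone",(.5515,-.125),.005),("acorn",(.516,.111),.003)):
    w=P[np.hypot(*(P[:,:2]-c).T)<.03]
    for lo,hi in((.008,.024),(.024,.06)):
        m=w[(w[:,2]>z0+lo)&(w[:,2]<z0+hi)]*1000
        if len(m):print(k,lo,len(m),'mid',((np.percentile(m,2,0)+np.percentile(m,98,0))/2).round()[:2],'ext',np.ptp(m,0).round(),circ(m[:,:2])[0].round())
```

```text
[0.45703674 0.32901721 0.14023066] [ 6.29143989e-04  9.99999686e-01 -4.13962650e-04 -2.46965406e-04]
flower 0.008 129 mid [464. 330.] ext [33. 43. 16.] [458. 331.]
flower 0.024 215 mid [456. 331.] ext [40. 41. 24.] [456. 331.]
cone 0.008 103 mid [ 554. -122.] ext [42. 43. 14.] [ 551. -124.]
cone 0.024 188 mid [ 553. -122.] ext [36. 37. 32.] [ 552. -123.]
acorn 0.008 113 mid [518. 113.] ext [40. 45. 15.] [515. 113.]
acorn 0.024 172 mid [517. 112.] ext [33. 38. 35.] [516. 113.]
```

View pics/s4.png

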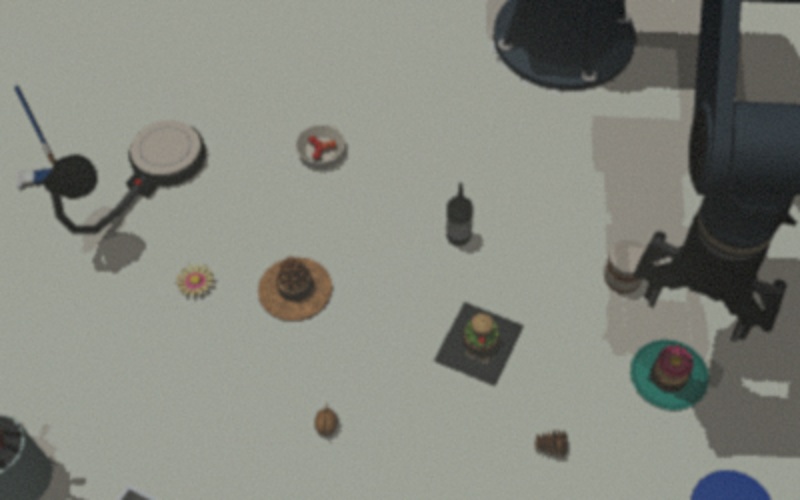

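The acorn stands in the middle of the pad (482,335) and the cone on the coaster (295,280). The lamp plate is empty (167,148) and the flower is below the gripper. Grasping the flower.

Call:
play_rows --rows '[[[0, 0, 0], [0, 0.5, 15], 0], [[0, 0, 0], [0, 0, 30], 0], [[0, 0, 0], [0, 0, 30], 0], [[0, 0, 0], [0, 0, 25], 0], [[0, 0, 0], [0, 0, 15], 0], [[0, 0, 0], [0, 0, 8], 0], [[0, 0, 0], [0, 0, 4], 0], [[0, 0, 0], [0, 0, 0], 0], [[0, 0, 0], [0, 0, 0], 0]]'

```text
t: 17.47
tcp_pos: [0.4579, 0.3302, 0.0141]
tool_rot: [0.001, 1.0, 0.0, 0.001]
force: [0.3, -0.5, 1.0]
finger_gap: 1.001
gripper_force: 0.0
```

Run:
```python
from h import *
P=cloud("scene",np.load("pics/s4.npy")).reshape(-1,3); w=P[(np.hypot(*(P[:,:2]-[.451,-.385]).T)<.06)]
m=w[(w[:,2]>.019)&(w[:,2]<.03)&(w[:,0]<.49)]*1000
h=cv2.convexHull(m[:,:2].astype(np.float32))[:,0]; print(np.median(m[:,2]),circ(h.astype(float)),m.min(0),m.max(0))
```

```text
23.76181860450388 (array([ 450.67234073, -381.4954759 ]), np.float64(47.42352411843687)) [ 404.21936988 -428.86054377   19.1643403 ] [ 489.92655854 -329.83364064   29.52655252]
```

Call:
play_rows --rows '[[[0, 0, 0], [1, 0, 3], 0.25], [[0, 0, 0], [0, 0, 0], 0.3], [[0, 0, 0], [0, 0, 0], 0.35], [[0, 0, 0], [0, 0, 0], 0.4], [[0, 0, 0], [0, 0, 0], 0.45], [[0, 0, 0], [0, 0, 0], 0.5], [[0, 0, 0], [0, 0, 0], 0.55], [[0, 0, 0], [0, 0, 0], 0.6], [[0, 0, 0], [0, 0, 0], 0.6], [[0, 0, 0], [0, 0, 0], 0.6]]'

```text
t: 18.3
tcp_pos: [0.4561, 0.3306, 0.011]
tool_rot: [0.0, 1.0, 0.0, 0.0]
force: [-0.9, -0.7, 6.4]
finger_gap: 0.5
gripper_force: 30.0
```

Call:
play_rows --rows '[[[0, 0, 0], [0, 0, -5], 0.6], [[0, 0, 0], [0, 0, -15], 0.6], [[0, 0, 0], [0, 0, -28], 0.6], [[0, 0, 0], [0, 0, -34], 0.6], [[0, 0, 0], [0, 0, -34], 0.6], [[0, 0, 0], [0, 0, -30], 0.6], [[0, 0, 0], [0, -10, -20], 0.6], [[0, 0, 0], [0, -22, -10], 0.6], [[0, 0, 0], [0, -30, 0], 0.6], [[0, 0, 0], [0, -34, 0], 0.6], [[0, 0, 0], [0, -36, 0], 0.6], [[0, 0, 0], [0, -36, 0], 0.6]]'

```text
t: 19.3
tcp_pos: [0.4554, 0.1613, 0.1866]
tool_rot: [-0.0, 1.0, -0.0, 0.0]
force: [0.8, 0.1, -0.7]
finger_gap: 0.507
gripper_force: 30.6
```

Call:
play_rows --rows '[[[0, 0, 0], [0, -36, 0], 0.6], [[0, 0, 0], [0, -36, 0], 0.6], [[0, 0, 0], [0, -36, 0], 0.6], [[0, 0, 0], [0, -36, 0], 0.6], [[0, 0, 0], [0, -36, 0], 0.6], [[0, 0, 0], [0, -36, 0], 0.6], [[0, 0, 0], [0, -36, 0], 0.6], [[0, 0, 0], [0, -36, 0], 0.6], [[0, 0, 0], [0, -36, 0], 0.6], [[0, 0, 0], [0, -36, 0], 0.6], [[0, 0, 0], [0, -36, 0], 0.6], [[0, 0, 0], [0, -36, 0], 0.6]]'

```text
t: 20.3
tcp_pos: [0.4549, -0.2712, 0.1863]
tool_rot: [0.001, 1.0, 0.0, -0.0]
force: [0.3, -0.8, -0.1]
finger_gap: 0.5
gripper_force: 30.6
```

Call:
play_rows --rows '[[[0, 0, 0], [1, -32, 0], 0.6], [[0, 0, 0], [1, -28, 0], 0.6], [[0, 0, 0], [1, -22, 0], 0.6], [[0, 0, 0], [1, -16, 0], 0.6], [[0, 0, 0], [0, -10, 0], 0.6], [[0, 0, 0], [0, -5, 0], 0.6], [[0, 0, 0], [0, 0, 10], 0.6], [[0, 0, 0], [0, 0, 20], 0.6], [[0, 0, 0], [0, 0, 25], 0.6], [[0, 0, 0], [0, 0, 20], 0.6], [[0, 0, 0], [0, 0, 10], 0.6], [[0, 0, 0], [0, 0, 0], 0.6]]'

```text
t: 21.3
tcp_pos: [0.4501, -0.3794, 0.0986]
tool_rot: [-0.0, 1.0, 0.003, -0.002]
force: [-0.4, 0.1, -0.5]
finger_gap: 0.503
gripper_force: 30.6
```

Target z is about 0.032, so I go to about 0.037 first.

Call:
play_rows --rows '[[[0, 0, 0], [0, -3, 10], 0.6], [[0, 0, 0], [0, -1, 20], 0.6], [[0, 0, 0], [0, 0, 16], 0.6], [[0, 0, 0], [0, 0, 9], 0.6], [[0, 0, 0], [0, 0, 5], 0.6], [[0, 0, 0], [0, 0, 2], 0.6], [[0, 0, 0], [0, 0, 0], 0.6], [[0, 0, 0], [0, 0, 0], 0.6]]'

```text
t: 21.97
tcp_pos: [0.4518, -0.387, 0.0402]
tool_rot: [0.0, 1.0, -0.001, 0.001]
force: [-0.3, -0.5, 0.8]
finger_gap: 0.502
gripper_force: 30.6
```

Call:
play_rows --rows '[[[0, 0, 0], [1, 2, 3], 0.6], [[0, 0, 0], [0, 0, 2.5], 0.6], [[0, 0, 0], [0, 0, 1.5], 0.6], [[0, 0, 0], [0, 0, 0.8], 0.6], [[0, 0, 0], [0, 0, 0], 0.6], [[0, 0, 0], [0, 0, 0], 0.6]]'

```text
t: 22.47
tcp_pos: [0.4503, -0.3844, 0.032]
tool_rot: [0.0, 1.0, 0.0, -0.0]
force: [-1.1, 1.9, 3.9]
finger_gap: 0.504
gripper_force: 31.0
```

Call:
play_rows --rows '[[[0, 0, 0], [0, 0, 0.3], 0.6], [[0, 0, 0], [0, 0, 0], 0.48], [[0, 0, 0], [0, 0, 0], 0.45], [[0, 0, 0], [0, 0, 0], 0.38], [[0, 0, 0], [0, 0, 0], 0.2], [[0, 0, 0], [0, 0, 0], 0], [[0, 0, 0], [0, 0, 0], 0], [[0, 0, 0], [0, 0, -10], 0], [[0, 0, 0], [0, 0, -25], 0], [[0, 0, 0], [0, 0, -35], 0], [[0, 0, 0], [0, 0, -35], 0], [[0, 0, 0], [0, 0, -25], 0]]'

```text
t: 23.47
tcp_pos: [0.451, -0.3852, 0.1648]
tool_rot: [0.0, 1.0, -0.001, 0.001]
force: [-0.5, -0.7, 0.1]
finger_gap: 0.999
gripper_force: 0.0
```

Call:
play_rows --rows '[[[0, 0, 0], [0, 12, 0], 0], [[0, 0, 0], [0, 26, 0], 0], [[0, 0, 0], [-4, 32, 0], 0], [[0, 0, 0], [-8, 34, 0], 0], [[0, 0, 0], [-14, 34, 0], 0], [[0, 0, 0], [-18, 34, 0], 0], [[0, 0, 0], [-20, 32, 0], 0], [[0, 0, 0], [-18, 28, 0], 0], [[0, 0, 0], [-12, 18, 0], 0], [[0, 0, 0], [-6, 8, 0], 0], [[0, 0, 0], [-1, 2, 0], 0], [[0, 0, 0], [0, 0, 0], 0]]'

```text
t: 24.47
tcp_pos: [0.5512, -0.1244, 0.1612]
tool_rot: [-0.0, 1.0, -0.0, -0.0]
force: [-0.5, -0.0, -0.0]
finger_gap: 0.998
gripper_force: 0.0
```

Run:
```python
from h import *
s=sense(); print(s['tcp_pos'],s['tool_rot'])
p,d=snapshot("scene"); cv2.imwrite("pics/s5.png",cv2.resize(p[60:310,100:500,::-1],(800,500)))
```

```text
[ 0.55124919 -0.124424    0.16122053] [-1.21632469e-04  9.99999927e-01 -9.92382015e-05 -3.48572220e-04]
```

View pics/s5.png

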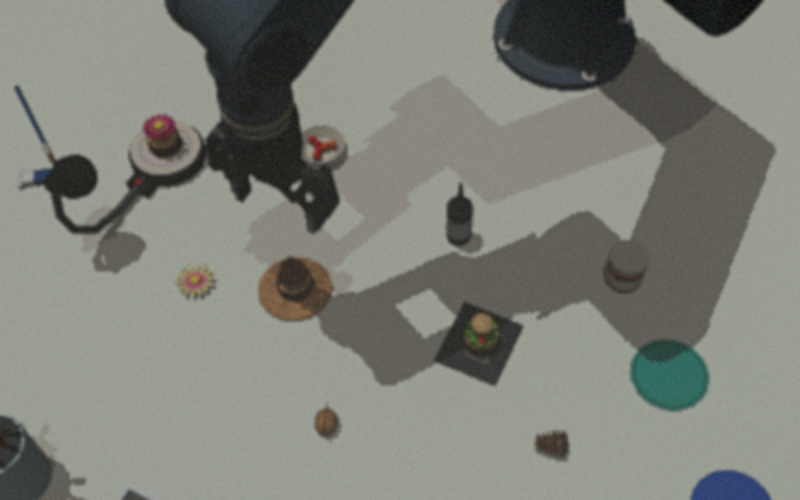

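The flower is upright on the lamp plate (160,140), and the teal mat is empty (670,375). The cone is waiting on the coaster (295,280).

Call:
play_rows --rows '[[[0, 0, 0], [-1, -0.5, 15], 0], [[0, 0, 0], [0, 0, 30], 0], [[0, 0, 0], [0, 0, 32], 0], [[0, 0, 0], [0, 0, 30], 0], [[0, 0, 0], [0, 0, 20], 0], [[0, 0, 0], [0, 0, 11], 0], [[0, 0, 0], [0, 0, 6], 0], [[0, 0, 0], [0, 0, 1], 0], [[0, 0, 0], [0, 0, 0], 0], [[0, 0, 0], [0, 0, 0], 0]]'

```text
t: 25.35
tcp_pos: [0.5534, -0.1258, 0.0175]
tool_rot: [0.001, 1.0, -0.001, 0.001]
force: [-0.1, -0.2, -0.1]
finger_gap: 1.0
gripper_force: 0.0
```

Call:
play_rows --rows '[[[0, 0, 0], [1, 0, 4], 0.25], [[0, 0, 0], [0, 0, 0], 0.3], [[0, 0, 0], [0, 0, 0], 0.35], [[0, 0, 0], [0, 0, 0], 0.4], [[0, 0, 0], [0, 0, 0], 0.45], [[0, 0, 0], [0, 0, 0], 0.5], [[0, 0, 0], [0, 0, 0], 0.55], [[0, 0, 0], [0, 0, 0], 0.6], [[0, 0, 0], [0, 0, 0], 0.6], [[0, 0, 0], [0, 0, 0], 0.6]]'

```text
t: 26.18
tcp_pos: [0.5518, -0.1251, 0.0128]
tool_rot: [0.0, 1.0, -0.0, 0.0]
force: [-0.2, 1.4, 5.6]
finger_gap: 0.502
gripper_force: 30.1
```

Call:
play_rows --rows '[[[0, 0, 0], [0, 0, -5], 0.6], [[0, 0, 0], [0, 0, -15], 0.6], [[0, 0, 0], [0, 0, -28], 0.6], [[0, 0, 0], [0, 0, -34], 0.6], [[0, 0, 0], [0, 0, -34], 0.6], [[0, 0, 0], [2, 10, -30], 0.6], [[0, 0, 0], [5, 22, -15], 0.6], [[0, 0, 0], [7, 32, -5], 0.6], [[0, 0, 0], [8, 35, 0], 0.6], [[0, 0, 0], [8, 35, 0], 0.6], [[0, 0, 0], [8, 35, 0], 0.6], [[0, 0, 0], [8, 35, 0], 0.6]]'

```text
t: 27.18
tcp_pos: [0.5049, 0.0803, 0.1784]
tool_rot: [0.001, 1.0, 0.0, -0.0]
force: [0.6, -0.3, -0.5]
finger_gap: 0.501
gripper_force: 30.6
```

Call:
play_rows --rows '[[[0, 0, 0], [8, 35, 0], 0.6], [[0, 0, 0], [8, 35, 0], 0.6], [[0, 0, 0], [8, 35, 0], 0.6], [[0, 0, 0], [8, 35, 0], 0.6], [[0, 0, 0], [8, 33, 0], 0.6], [[0, 0, 0], [6, 28, 0], 0.6], [[0, 0, 0], [4, 22, 0], 0.6], [[0, 0, 0], [2, 15, 0], 0.6], [[0, 0, 0], [1, 8, 0], 0.6], [[0, 0, 0], [0, 3, 0], 0.6], [[0, 0, 0], [0, 0, 0], 0.6], [[0, 0, 0], [0, 0, 0], 0.6]]'

```text
t: 28.18
tcp_pos: [0.4531, 0.3271, 0.1781]
tool_rot: [0.001, 1.0, -0.0, -0.0]
force: [0.9, -0.2, -0.3]
finger_gap: 0.499
gripper_force: 30.6
```

Call:
play_rows --rows '[[[0, 0, 0], [1, 2, 15], 0.6], [[0, 0, 0], [0, 0, 30], 0.6], [[0, 0, 0], [0, 0, 35], 0.6], [[0, 0, 0], [0, 0, 32], 0.6], [[0, 0, 0], [0, 0, 25], 0.6], [[0, 0, 0], [0, 0, 14], 0.6], [[0, 0, 0], [0, 0, 7], 0.6], [[0, 0, 0], [0, 0, 3], 0.6], [[0, 0, 0], [0, 0, 0], 0.6], [[0, 0, 0], [0, 0, 0], 0.6]]'

```text
t: 29.02
tcp_pos: [0.4529, 0.3299, 0.0182]
tool_rot: [0.001, 1.0, 0.0, 0.001]
force: [0.0, 0.1, -0.1]
finger_gap: 0.496
gripper_force: 30.6
```

Call:
play_rows --rows '[[[0, 0, 0], [1, 0, 3], 0.6], [[0, 0, 0], [0, 0, 2], 0.6], [[0, 0, 0], [0, 0, 1.2], 0.6], [[0, 0, 0], [0, 0, 0.8], 0.6], [[0, 0, 0], [0, 0, 0], 0.6], [[0, 0, 0], [0, 0, 0], 0.6]]'

```text
t: 29.52
tcp_pos: [0.4511, 0.3301, 0.0108]
tool_rot: [0.0, 1.0, 0.0, 0.0]
force: [-1.0, -0.8, 3.6]
finger_gap: 0.504
gripper_force: 31.0
```

Call:
play_rows --rows '[[[0, 0, 0], [0, 0, 0.3], 0.6], [[0, 0, 0], [0, 0, 0], 0.48], [[0, 0, 0], [0, 0, 0], 0.45], [[0, 0, 0], [0, 0, 0], 0.38], [[0, 0, 0], [0, 0, 0], 0.2], [[0, 0, 0], [0, 0, 0], 0], [[0, 0, 0], [0, 0, 0], 0], [[0, 0, 0], [0, 0, -10], 0], [[0, 0, 0], [0, 0, -25], 0], [[0, 0, 0], [0, 0, -35], 0], [[0, 0, 0], [0, 0, -35], 0], [[0, 0, 0], [0, 0, -35], 0]]'

```text
t: 30.52
tcp_pos: [0.4505, 0.3297, 0.1519]
tool_rot: [0.0, 1.0, -0.0, -0.0]
force: [0.4, 0.6, -0.5]
finger_gap: 1.003
gripper_force: 0.0
```

Call:
play_rows --rows '[[[0, 0, 0], [0, 0, -30], 0], [[0, 0, 0], [0, 0, -30], 0], [[0, 0, 0], [0, -20, -20], 0], [[0, 0, 0], [0, -30, 0], 0], [[0, 0, 0], [0, -30, 0], 0], [[0, 0, 0], [0, -30, 0], 0], [[0, 0, 0], [0, -20, 0], 0], [[0, 0, 0], [0, 0, 0], 0], [[0, 0, 0], [0, 0, 0], 0]]'

```text
t: 31.27
tcp_pos: [0.4508, 0.1993, 0.2307]
tool_rot: [0.002, 1.0, 0.0, 0.0]
force: [0.6, -0.3, -0.6]
finger_gap: 1.0
gripper_force: 0.0
```

Run:
```python
from h import *
s=sense(); print(s['tcp_pos'],s['t'])
p,d=snapshot("scene"); cv2.imwrite("pics/s6.png",cv2.resize(p[60:310,100:500,::-1],(800,500)))
Q=[cloud("scene",d).reshape(-1,3)]
P=Q[0]
for k,c,z0 in(("flower",(.4505,-.384),.024),("cone",(.4516,.33),.003),("acorn",(.516,.111),.003)):
    w=P[np.hypot(*(P[:,:2]-c).T)<.03]; m=w[(w[:,2]>z0+.008)&(w[:,2]<z0+.06)]*1000
    if len(m):print(k,len(m),circ(m[:,:2])[0].round(),m[:,2].max())
```

```text
[0.45084464 0.19932634 0.23070105] 31.2667
flower 284 [ 451. -381.] 71.95972347076629
cone 319 [455. 332.] 59.81306984770862
acorn 282 [518. 114.] 59.3810133850583
```

View pics/s6.png

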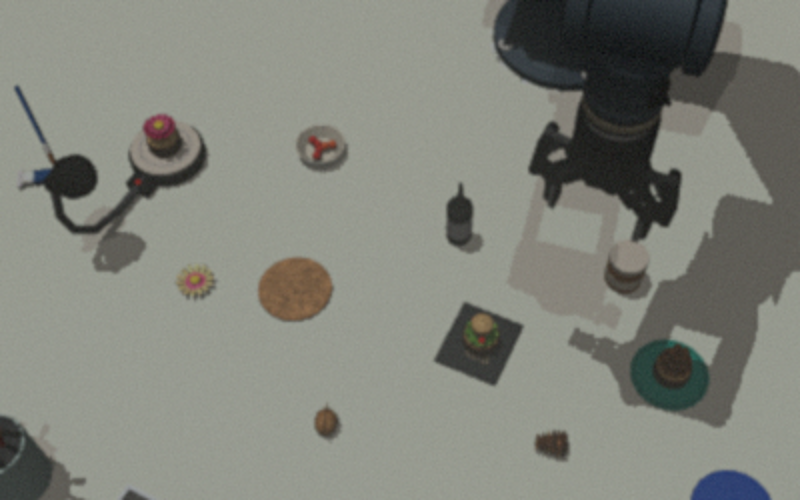

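The flower is on the lamp (160,140), the acorn on the pad (482,335) and the cone on the teal mat (673,370), all upright and centred. The bystanders have not moved.

```bash
python3 -c "
from station import *
print(sign_off())"
```

```text
the job is handed in; nothing more can be done
None
```

The job is handed in: the strawflower is on the lamp plate, the acorn on the sanding pad and the pine cone on the brushing mat, each upright and centred, with the bystanders where they were; early on a fingertip rested briefly on a box rim (about 26 N, under the 40 N limit).

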